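Refill the walnut compartment of the pantry drawer

TASK

Pull the pantry drawer open by its handle until its empty front compartment is completely uncovered, then pick up the cup of walnuts and pour all six walnuts from it into that empty compartment. Finally stand the empty cup upright on the counter and let go, leaving the drawer open, with the jar, can and mug left standing where they are.

Things in the scene. Friction and masses are not known exactly. Their poses are not given: they have to be found in the camera images.
- unit_drawer0 (a joint): slide of the only drawer of a low light-wood drawer unit (260 deep, 280 wide, 130 high, standing on the counter, front towards the robot); m, 0 = shut, grows as the drawer comes out of the unit towards the robot, stop at 0.18; it may start slightly ajar. The front compartment is completely uncovered from 0.135 on
- unit_drawer0_handle (a point): middle of the drawer's dark horizontal bar handle: bar 120 long, about 10 thick, 35 in front of the drawer's front panel and 38 below the unit's top. Site x points into the unit (the drawer is pulled along -x), y along the bar
- unit: the drawer unit; origin at the centre of its underside, x from front to back, y to the left as seen from the robot; a stack of plates stands on its top, at the back left
- pocket (a point): centre of the floor of the drawer's empty front compartment (the front right one as seen from the robot; the other three hold stock). The compartment is 127 along x and 116 along y; the drawer's outer walls and front panel rise about 86 to 97 above this floor, its dividers 75. The point moves with the drawer, x and y as the unit's
- cup: white open cup without handle, 80 high, 52 across at the foot, 70 across at the rim, wall 3, holding six walnuts; origin at the centre of its underside, z up along its axis
- cup_rim (a point): centre of the cup's mouth, 80 above its origin
- nut0: a walnut, brown, 26 long and 21 across, in the cup at the start; origin at its centre
- nut1: a walnut, brown, 26 long and 21 across, in the cup at the start; origin at its centre
- nut2: a walnut, brown, 26 long and 21 across, in the cup at the start; origin at its centre
- nut3: a walnut, brown, 26 long and 21 across, in the cup at the start; origin at its centre
- nut4: a walnut, brown, 26 long and 21 across, in the cup at the start; origin at its centre
- nut5: a walnut, brown, 26 long and 21 across, in the cup at the start; origin at its centre
- jar: closed amber jam jar with a steel lid, 72 across, 95 high, leave alone; origin at the centre of its underside
- can: closed tin can with a paper label, 72 across, 105 high, leave alone; origin at the centre of its underside
- mug: empty white mug with a side handle (at its +y), 80 across, 95 high, leave alone; origin at the centre of its underside
Mind the look-alikes: they are no part of the job. Leave any blue or purple look-alike of the cup alone.

How it is judged:
By the outcome, as a careful person would: the job done as asked, in the order asked, and still so for the second after the job is handed in, with the robot touching nothing.
It also fails if it takes over 72 s, if anything falls off the work surface, if the arm or the gripper's body presses on something with over 40 N, if the wrist force passes 120 N, or if a joint passes its speed limit or range.

ROBOT

A 7-joint arm with a two-finger parallel gripper is mounted at the origin on the work surface. World frame = base frame: x ahead of the robot, y to its left, z up, the work surface at z = 0. Lengths are in m, angles in degrees, forces in N, time in s.
With the tool pointing down it reaches from about 0.425 to 0.875 m from the base axis. Payload 4.7 kg.
Tool frame: the origin (TCP) lies at the very end of the fingers, on their centre line; the grasp point (between the pads) lies 19 mm behind it; z points along the fingers, y is the line along which they close (so a half turn about z gives the same grasp; the last joint's range is limited). The gripper opens to 87 mm and grips with 3 to 60 N. Pads are 19 mm wide; open, the fingers measure 117 mm over their backs; the gripper's body (75 mm by 190 mm) begins 51 mm behind the grasp point.
Start: joints at [-70.353, 18.392, -4.016, 83.108, 1.295, 78.541, -3.26], TCP at [0.21, 0.615, 0.223] pointing down, gripper open.
Joint ranges: [-163.93, 163.93], [-17.29, 119.83], [-79.2, 71.16], [3.27, 140.29], [-89.18, 269.18], [5.43, 117.66], [-154.24, 154.24]. Speed limits (degrees/s): [147.25, 147.25, 180, 180, 180, 180, 180].

INTERFACE

Orientations are given as [roll, pitch, yaw] about the fixed x, y, z axes, in that order (R = Rz(yaw) Ry(pitch) Rx(roll)).
In Python, from cell import get_obs, cams, ticket, finder gives the robot as it stands.
- The arm moves only by the shell command python3 -m creep 'ROWS' [FORCE]. ROWS is text: rows parted by semicolons, each of 5 numbers parted by spaces: the shift along the world's x, y, z in m, then the turn about the world's z in degrees, then the finger opening in m, from 0 to 0.087. A call has 1 to 8 rows; each row shifts and turns the commanded pose from where the row before left it; what a row does not reach is not made up. A row lasts 1/8 s, in which the tool goes at most 62.5 mm and 10.7 degrees, less where a joint would pass 70% of its speed; a pose out of reach is approached as far as the arm can. A call with a gripper value outside its range is refused whole. The fingers move at their own pace and stop on an object; FORCE is the grip in N (left out, the last holds). Time passes only in rows, so rows that do not move let the fingers close. It gives the time, the measured TCP pose, the force, the opening and the grip force at its end, in the units of the state.
- get_obs(): the state, without advancing time (a new reading comes with each control period).
- cams.read_camera(name): name is "side" or "top" or "wrist"; returns the picture (420x560x3 uint8, red, green, blue); there is no depth.
- cams.calibration(name): a dict with "fx", "fy", "cx", "cy" (pixels), "k1" (the pictures are not rectified: a ray, as slopes to the right and down, at radius r is drawn at 1 + k1 r^2 times it, then the intrinsics apply), "extrinsics" (4x4, takes a point from world to camera coordinates). Camera axes: x right, y down, z forward; pixel columns grow to the right and rows downward; lengths in m; the calibration is good to about 2 mm. A picture is of the moment at which its call begins: read the wrist's pose just before it. calibration takes no time and is no camera call; for the wrist camera it gives the pose at the moment of the call.
- ticket.sign_off(): hands the job in; it is judged then, once.
Trained networks look in the newest picture that a camera, given by its name, has taken for a name from the list of things; names that differ only in an ending like _2 or _b are one class to them, and where a whole thing is asked for, a point or a joint stands for the part that bears it (a point fixed in the world has none). Each returns a list of dicts, best first, with "p" (0 to 1); they miss things now and then, are a little off and sometimes report something else, mostly with a low value. They report only what shows in the picture. A call takes as long as a camera call. They do not tell look-alikes from the thing itself.
- finder.masks_of(name, camera): "mask" (420x560 bool, what is visible of it) and "xy" ([column, row] in pixels, amid what is visible of it).
- finder.tip_of(name, camera): "xy" ([column, row] in pixels: a listed point, or the origin of a listed thing).
The state is a dict: "time_s": time; "qpos": joint angles; "joint_velocities": joint speeds; "effort": joint torques, N m; "tool_pos": TCP position; "tool_rot": TCP orientation; "force": force on the tool from outside, world axes, zero at the start; "wrist_torque": the same for the moment, N m; "grip_width": finger opening in m; "grasp_force": force on a finger pad.
Only numpy, scipy, OpenCV 4.12 (cv2) and the standard library are available. Lean on these libraries where they do the work, as an engineer would, in place of code of your own. Each camera call takes 0.05 s, during which the arm holds its last target. There are 200 camera calls.

## Working session

There is one attempt and no reset: what is moved stays moved. The work goes in short steps, Python scripts to look and compute and a shell command to move; the robot and the scene stay as the last step left them, time stands still between calls to the robot, and variables do not carry over. Pictures are saved under pics/ and viewed, at most 10 in all, crops included, and the job is handed in when it is done.

```bash
ls; mkdir -p pics; cat > h.py <<'E'
import numpy as np, cv2
from cell import get_obs, cams, ticket, finder
def snap(cam,fn):
    im=cams.read_camera(cam); cv2.imwrite('pics/'+fn,im[:,:,::-1]); return im
def ray(cam,uv):
    c=cams.calibration(cam); d=np.array([(uv[0]-c['cx'])/c['fx'],(uv[1]-c['cy'])/c['fy']])
    s=d.copy()
    for _ in range(30): s=d/(1+c['k1']*(s@s))
    E=np.array(c['extrinsics']); R,t=E[:3,:3],E[:3,3]
    return -R.T@t, R.T@np.array([s[0],s[1],1.])
def at_z(cam,uv,z):
    o,d=ray(cam,uv); return o+d*(z-o[2])/d[2]
def tri(rays):
    A=np.zeros((3,3));b=np.zeros(3)
    for o,d in rays:
        d=d/np.linalg.norm(d);P=np.eye(3)-np.outer(d,d);A+=P;b+=P@o
    x=np.linalg.solve(A,b); return x,[np.linalg.norm(np.cross(d/np.linalg.norm(d),x-o)) for o,d in rays]
def proj(cam,p):
    c=cams.calibration(cam);E=np.array(c['extrinsics']);q=E[:3,:3]@np.array(p)+E[:3,3];s=q[:2]/q[2];s=s*(1+c['k1']*(s@s))
    return np.array([c['fx']*s[0]+c['cx'],c['fy']*s[1]+c['cy']])
E
cat > a.py <<'E'
from h import *
np.set_printoptions(precision=3,suppress=True)
for k,v in get_obs().items(): print(k,v)
a=snap('top','top0.png');b=snap('side','side0.png')
for n in ['unit_drawer0_handle','pocket','cup','cup_rim','jar','can','mug','unit']:
    D={}
    for cam in ['top','side']:
        r=finder.tip_of(n,cam); D[cam]=r[:3]
        print(n,cam,[(round(q['p'],2),np.round(q['xy'],1)) for q in r[:3]])
    if D['top'] and D['side']:
        for p in D['top']:
            for q in D['side']:
                x,e=tri([ray('top',p['xy']),ray('side',q['xy'])])
                if max(e)<.01: print('   ',x,np.round(e,4))
E
python3 a.py
```

```text
pics
time_s 0.0
qpos [-70.353  18.439  -4.015  83.176   1.296  78.539  -3.261]
joint_velocities [-0.122  0.008  0.014 -0.119  0.101  0.036 -0.106]
effort [ -0.001 -49.128  -0.404 -31.253  -0.064   0.044   0.   ]
tool_pos [0.21  0.615 0.221]
tool_rot [-179.891    0.007  161.163]
force [-0.417 -0.094 -0.231]
wrist_torque [-0.001 -0.007 -0.01 ]
grasp_force 0.0
grip_width 0.08706348432888171
unit_drawer0_handle top [(0.79, array([307.1, 195.1])), (0.63, array([301.2, 134.7]))]
unit_drawer0_handle side [(0.56, array([311.7, 220.7]))]
    [ 0.589 -0.042  0.085] [0.005 0.005]
pocket top [(0.95, array([325.7, 156.7]))]
pocket side [(0.59, array([362.4, 244.7]))]
    [ 0.706 -0.1    0.005] [0.004 0.004]
cup top [(0.89, array([226.7, 254.3])), (0.82, array([184.7, 299. ])), (0.67, array([135.2, 232.1]))]
cup side [(0.9, array([203.6, 226.9])), (0.75, array([184.3, 187.6])), (0.7, array([150.8, 223.2]))]
    [0.431 0.18  0.01 ] [0.005 0.005]
    [0.321 0.291 0.003] [0.006 0.006]
    [ 0.495  0.437 -0.006] [0.005 0.005]
cup_rim top [(0.96, array([219.9, 256. ])), (0.88, array([123.3, 233.7])), (0.85, array([133.9, 278.6]))]
cup_rim side [(0.95, array([153.3, 174.7])), (0.77, array([186.1, 161.2])), (0.7, array([358.5, 228.2]))]
    [0.497 0.437 0.082] [0.007 0.007]
    [0.382 0.407 0.081] [0.008 0.008]
jar top [(0.76, array([391.6, 240.3]))]
jar side [(0.88, array([332.4, 332.1]))]
    [ 0.466 -0.273 -0.   ] [0.003 0.003]
can top [(0.94, array([185.7, 190. ]))]
can side [(0.76, array([245.1, 195.5]))]
    [ 0.618  0.294 -0.007] [0.002 0.002]
mug top [(0.77, array([412.7, 177. ])), (0.16, array([176.2, 251.1]))]
mug side [(0.67, array([420.7, 313.2])), (0.55, array([189.6, 214.8]))]
    [ 0.642 -0.339  0.001] [0.003 0.003]
    [ 0.449  0.324 -0.031] [0.003 0.003]
unit top [(0.64, array([301.9, 136. ]))]
unit side [(0.75, array([358.7, 228.8]))]
    [ 0.766 -0.033 -0.006] [0. 0.]
```

View pics/top0.png

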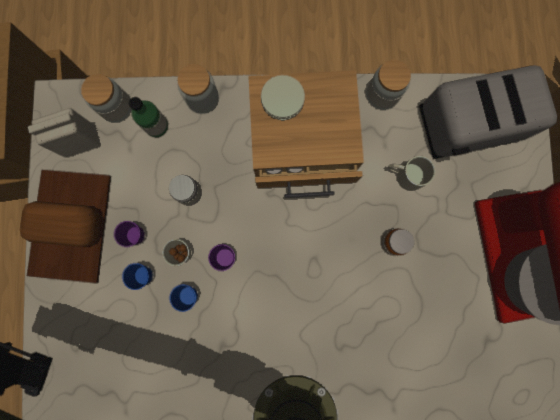

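View pics/side0.png

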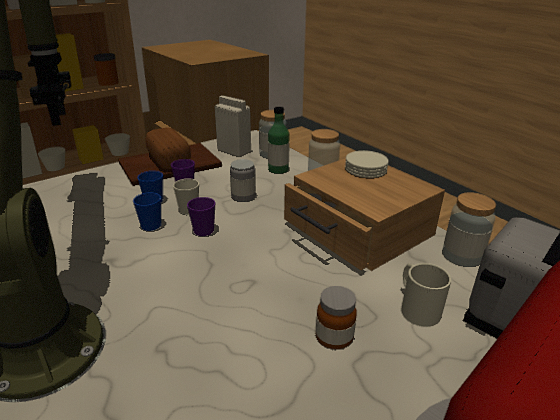

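White cup with nuts is at top (177,252), side (187,196), ringed by four coloured cups. The drawer is slightly ajar and its handle is at top (308,192).

```bash
cat > b.py <<'E'
from h import *
np.set_printoptions(precision=3,suppress=True)
cams.read_camera('top');cams.read_camera('side')
for q in finder.masks_of('unit_drawer0_handle','top')[:2]:
    m=q['mask'];ys,xs=np.where(m);P=np.c_[xs,ys]; W=np.array([at_z('top',p,.092)[:2] for p in P]); c=W.mean(0)
    w,v=np.linalg.eigh(np.cov((W-c).T)); print('handle',q['p'],len(P),P.min(0),P.max(0),c,W.min(0),W.max(0),'bar dir',v[:,1])
for n,p in dict(fl=(252,170),fr=(361,163),bl=(250,77),br=(357,74)).items(): print(n,at_z('top',p,.13))
for cam in ['top','side']:
    for q in finder.masks_of('cup',cam):
        P=np.argwhere(q['mask'])[:,::-1]; im=cams
        print(cam,q['p'],len(P),q['xy'],P.min(0),P.max(0), at_z(cam,q['xy'],.06 if cam=='top' else .04))
    for n in ['cup_rim','cup']:
        print(n,[(round(q['p'],2),np.round(q['xy'],1),np.round(at_z(cam,q['xy'],.08 if n=='cup_rim' else 0),3)) for q in finder.tip_of(n,cam)])
E
python3 b.py
```

```text
handle 0.58 2262 [255 164] [362 197] [ 0.629 -0.043] [ 0.58  -0.183] [0.665 0.095] bar dir [-0.047  0.999]
handle 0.25 56 [177 254] [184 262] [0.426 0.287] [0.416 0.278] [0.437 0.296] bar dir [-0.947  0.322]
fl [0.645 0.101 0.13 ]
fr [ 0.659 -0.174  0.13 ]
bl [0.89  0.105 0.13 ]
br [ 0.895 -0.173  0.13 ]
top 0.87 292 [167.8, 255.6] [162 240] [190 265] [0.433 0.327 0.06 ]
top 0.86 620 [127.5, 233.5] [114 221] [144 246] [0.492 0.436 0.06 ]
top 0.81 704 [137.1, 273.2] [121 263] [153 290] [0.388 0.408 0.06 ]
top 0.56 629 [182.6, 298.2] [169 284] [197 311] [0.322 0.288 0.06 ]
top 0.55 597 [222.8, 255.8] [208 243] [234 270] [0.431 0.183 0.06 ]
cup_rim [(0.79, array([222.6, 258.2]), array([0.425, 0.181, 0.08 ])), (0.67, array([123.4, 233.5]), array([0.491, 0.44 , 0.08 ])), (0.64, array([173.9, 252.7]), array([0.44 , 0.307, 0.08 ])), (0.64, array([132. , 274.7]), array([0.385, 0.416, 0.08 ])), (0.53, array([303.2, 133.3]), array([ 0.751, -0.033,  0.08 ])), (0.52, array([186.3, 191.2]), array([0.6  , 0.276, 0.08 ])), (0.48, array([178.8, 251.3]), array([0.444, 0.294, 0.08 ])), (0.22, array([1
[... 809 characters left out ...]
0.439, 0.313, 0.08 ])), (0.85, array([150.4, 174.2]), array([0.384, 0.412, 0.08 ])), (0.73, array([181.5, 161.6]), array([0.492, 0.442, 0.08 ])), (0.6, array([149.2, 197.8]), array([0.331, 0.281, 0.08 ])), (0.59, array([202.2, 204.7]), array([0.425, 0.173, 0.08 ]))]
cup [(0.97, array([153.5, 224.2]), array([0.332, 0.283, 0.   ])), (0.92, array([202.6, 229.8]), array([0.425, 0.186, 0.   ])), (0.81, array([187.7, 210.7]), array([0.436, 0.296, 0.   ])), (0.79, array([183.8, 187.5]), array([0.486, 0.431, 0.   ])), (0.6, array([155.3, 205.5]), array([0.373, 0.375, 0.   ])), (0.56, array([185.7, 180.1]), array([0.512, 0.474, 0.   ])), (0.41, array([360.9, 227.9]), array([ 0.767, -0.04 ,  0.   ]))]
```

```bash
python3 -m creep '0.027 -0.047 0 -5 0.087;0.027 -0.047 0 -5 0.06;0.027 -0.047 0 -5 0.026;0.027 -0.047 0 -5 0.026;0.027 -0.047 0 -5 0.026;0.027 -0.047 0 -5 0.026;0.027 -0.047 0 -5 0.026;0.027 -0.047 0 -5 0.026'; python3 -m creep '0.027 -0.047 0 -5 0.026;0.027 -0.047 0 -5 0.026;0.027 -0.047 0 -5 0.026;0.027 -0.047 0 -5 0.026;0.027 -0.047 0 -5 0.026;0.027 -0.047 0 -4 0.026;0 0 0 0 0.026;0 0 0 0 0.026'
cat > c.py <<'E'
from h import *
np.set_printoptions(precision=3,suppress=True)
o=get_obs();print(o['time_s'],o['tool_pos'],o['tool_rot'])
im=snap('wrist','w1.png')
for n in ['unit_drawer0_handle','pocket']: print(n,[(round(q['p'],2),np.round(q['xy']),at_z('wrist',q['xy'],.092)) for q in finder.tip_of(n,'wrist')])
E
python3 c.py
```

```text
time_s: 2.35
tool_pos: [0.4267, 0.2376, 0.2229]
tool_rot: [179.9, -0.0, 121.0]
force: [1.4, 0.3, 0.2]
grip_width: 0.0289
grasp_force: 0.0
time_s: 3.35
tool_pos: [0.5877, -0.0421, 0.2224]
tool_rot: [-180.0, -0.0, 92.2]
force: [0.1, 1.5, -0.3]
grip_width: 0.0261
grasp_force: 0.0
3.35 [ 0.588 -0.042  0.222] [-179.969   -0.039   92.194]
unit_drawer0_handle []
pocket [(0.74, array([275., 199.]), array([ 0.587, -0.041,  0.092]))]
```

View pics/w1.png

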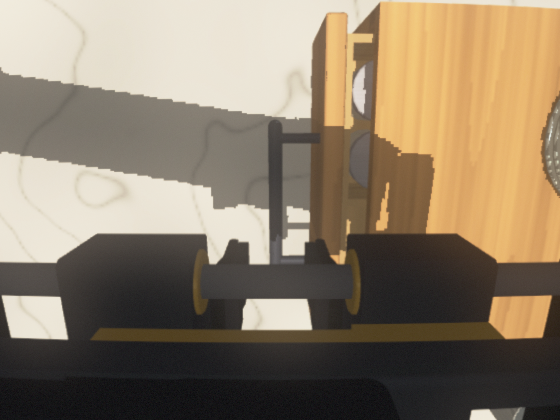

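```bash
python3 -m creep '0 0 -0.036 0.5 0.026;0 0 -0.036 0 0.026;0 0 -0.036 0 0.026;0 0 -0.034 0 0.026;0 0 0 0 0;0 0 0 0 0;0 0 0 0 0' 30
```

```text
time_s: 4.38
tool_pos: [0.5887, -0.0422, 0.0821]
tool_rot: [179.9, -0.0, 92.7]
force: [-0.3, 0.1, -0.2]
grip_width: 0.0098
grasp_force: 30.0
```

Bar gripped (9.8 mm). Pulling.

```bash
python3 -m creep '-0.01 -0.0005 0 0 0;-0.02 -0.001 0 0 0;-0.02 -0.001 0 0 0;-0.02 -0.001 0 0 0;-0.02 -0.001 0 0 0;-0.02 -0.001 0 0 0;-0.02 -0.001 0 0 0;-0.01 -0.0005 0 0 0'; cat > d.py <<'E'
from h import *
np.set_printoptions(precision=3,suppress=True)
im=snap('top','top1.png');snap('side','side1.png')
for n in ['pocket','unit','unit_drawer0_handle','jar','mug']:
  a=finder.tip_of(n,'top');b=finder.tip_of(n,'side'); print(n,[(q['p'],q['xy']) for q in a[:2]],[(q['p'],q['xy']) for q in b[:2]])
  if a and b: print(tri([ray('top',a[0]['xy']),ray('side',b[0]['xy'])]))
E
python3 d.py; python3 -c "
import cv2;a=cv2.imread('pics/top1.png')[60:260,220:440];cv2.imwrite('pics/top1c.png',cv2.resize(a,None,fx=3,fy=3))"
```

```text
time_s: 5.38
tool_pos: [0.4482, -0.0484, 0.0821]
tool_rot: [179.8, -0.2, 92.7]
force: [1.6, 4.7, 3.5]
grip_width: 0.0101
grasp_force: 30.0
pocket [(0.61, [328.8, 203.9])] [(0.74, [317.8, 265.0])]
(array([ 0.569, -0.103,  0.006]), [np.float64(0.0012464427701384154), np.float64(0.0012464427701385323)])
unit [(0.64, [300.5, 132.8])] [(0.62, [362.3, 228.0])]
(array([ 0.779, -0.031, -0.01 ]), [np.float64(0.002359582742740832), np.float64(0.0023595827427407767)])
unit_drawer0_handle [(0.61, [411.2, 176.5])] [(0.8, [258.8, 242.6])]
(array([ 0.485, -0.218,  0.218]), [np.float64(0.13115122876275556), np.float64(0.1311512287627557)])
jar [(0.9, [390.8, 241.6])] [(0.83, [335.0, 331.8]), (0.65, [185.7, 182.1])]
(array([ 0.466, -0.274,  0.   ]), [np.float64(0.001621163872429123), np.float64(0.0016211638724289575)])
mug [(0.69, [406.3, 179.1])] [(0.58, [424.4, 315.6])]
(array([ 0.647, -0.334, -0.014]), [np.float64(0.00859121602455944), np.float64(0.00859121602455945)])
```

View pics/top1c.png

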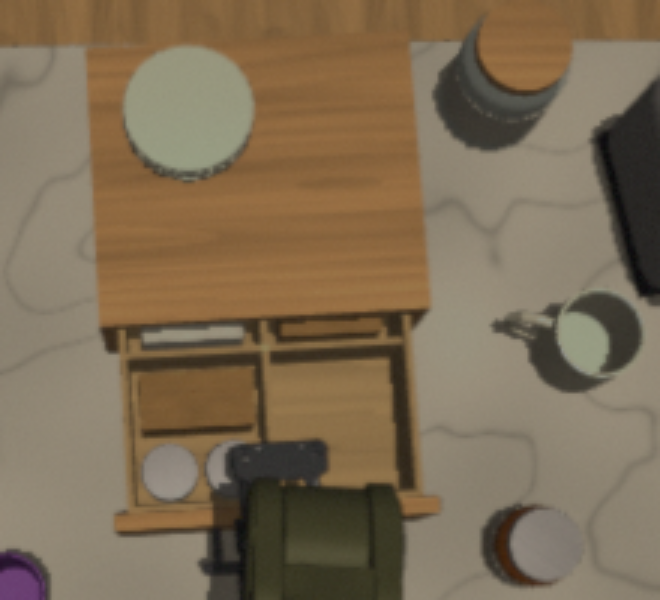

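```bash
python3 -m creep '0 0 0 0 0.028;0 0 0 0 0.028;0 0 0.03 0 0.028;0 0 0.055 0 0.028;0 0 0.055 0 0.05;0 0.05 0.01 -5 0.087;0 0.05 0 -5 0.087;0 0.05 0 -5 0.087'; python3 -m creep '0 0.05 0 -5 0.087;0 0.05 0 -5 0.087;0 0.05 0 -5 0.087;-0.008 0.041 0 -5 0.087;0 0 0 -2.7 0.087;0 0 0 0 0.087'
cat > e.py <<'E'
from h import *
np.set_printoptions(precision=3,suppress=True)
print('wall',at_z('top',(359.3,203),.1),at_z('top',(356,203),.1),'panel R end',at_z('top',(366,229),.11))
im=snap('wrist','w2.png')
o=get_obs();print(o['time_s'],o['tool_pos'],o['tool_rot'])
for n,z in [('cup',0),('cup_rim',.08)]: print(n,[(round(q['p'],2),np.round(q['xy']),at_z('wrist',q['xy'],z)) for q in finder.tip_of(n,'wrist')])
E
python3 e.py
```

```text
time_s: 6.98
tool_pos: [0.4479, 0.1008, 0.2307]
tool_rot: [180.0, 0.0, 77.4]
force: [1.0, -0.5, -0.4]
grip_width: 0.0596
grasp_force: 0.0
time_s: 7.72
tool_pos: [0.44, 0.2906, 0.23]
tool_rot: [180.0, 0.1, 55.0]
force: [0.2, -0.4, 0.3]
grip_width: 0.0869
grasp_force: 0.0
wall [ 0.561 -0.172  0.1  ] [ 0.561 -0.163  0.1  ] panel R end [ 0.494 -0.185  0.11 ]
7.775 [0.44 0.29 0.23] [179.964   0.067  54.953]
cup [(0.86, array([165., 117.]), array([0.384, 0.411, 0.   ])), (0.83, array([237.,  34.]), array([0.493, 0.433, 0.   ])), (0.81, array([193., 240.]), array([0.325, 0.288, 0.   ])), (0.63, array([320., 257.]), array([0.431, 0.188, 0.   ]))]
cup_rim [(0.93, array([176., 270.]), array([0.324, 0.285, 0.08 ])), (0.64, array([225.,  12.]), array([0.493, 0.434, 0.08 ])), (0.58, array([328., 292.]), array([0.427, 0.186, 0.08 ])), (0.56, array([140., 123.]), array([0.383, 0.406, 0.08 ]))]
```

View pics/w2.png

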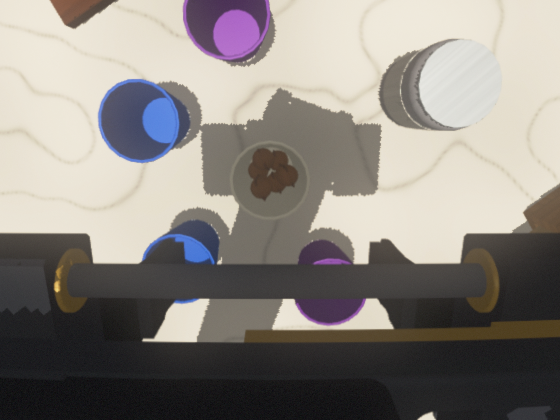

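Cup visible with the nuts, rim centre at about (269,180), radius about 38 px.

```bash
python3 -c "
from h import *
for p in [(269.5,180.5),(231,180),(308,180),(269,142),(269,219)]: print(p,at_z('wrist',p,.08))"
```

```text
(269.5, 180.5) [0.44344706 0.30345059 0.08      ]
(231, 180) [0.41657873 0.32287932 0.08      ]
(308, 180) [0.47082905 0.28476896 0.08      ]
(269, 142) [0.46203744 0.33043239 0.08      ]
(269, 219) [0.42320181 0.27563782 0.08      ]
```

```bash
python3 -m creep '0.003 0.013 0 0 0.087;0 0 -0.05 0 0.087;0 0 -0.05 0 0.087;0 0 -0.05 0 0.087;0 0 -0.035 0 0.087;0 0 -0.012 0 0.087;0 0 0 0 0.05;0 0 0 0 0.05'; python3 -m creep '0 0 0 0 0.05;0 0 0 0 0.05' 15
```

```text
time_s: 8.88
tool_pos: [0.4442, 0.3052, 0.0353]
tool_rot: [179.9, -0.2, 55.0]
force: [0.9, 0.2, -0.9]
grip_width: 0.0741
grasp_force: 0.0
time_s: 9.12
tool_pos: [0.4438, 0.3054, 0.0353]
tool_rot: [180.0, -0.2, 55.0]
force: [-0.4, 0.6, 5.5]
grip_width: 0.0685
grasp_force: 15.0
```

Width 68.5 mm shows the tall pads touching the cone near the top. I can only pour by pivoting the cup between the pads on the drawer's side wall, so I'll regrip exactly at the rim.

```bash
python3 -m creep '0 0 0 0 0.087;0 0 0 0 0.087;0 0 0.026 0 0.087;0 0 0 0 0.06;0 0 0 0 0.06;0 0 0 0 0.06;0 0 0 0 0.06' 12; python3 -m creep '0 0 0.02 0 0.06;0 0 0.04 0 0.06;0 0 0 0 0.06'
cat > f.py <<'E'
from h import *
import sys
a=snap('side','s.png'); 
x0,y0,x1,y1=map(int,sys.argv[2:6])
c=a[y0:y1,x0:x1,::-1]; f=min(780/c.shape[1],580/c.shape[0]); cv2.imwrite('pics/'+sys.argv[1],cv2.resize(c,None,fx=f,fy=f,interpolation=cv2.INTER_CUBIC))
o=get_obs(); print(o['time_s'],o['tool_pos'],o['tool_rot'],o['grip_width'],o['force'])
E
python3 f.py g1.png 100 100 300 250
```

```text
time_s: 10.0
tool_pos: [0.4422, 0.3038, 0.0587]
tool_rot: [-180.0, 0.1, 55.0]
force: [-0.2, -0.1, -0.3]
grip_width: 0.0682
grasp_force: 12.1
time_s: 10.38
tool_pos: [0.4447, 0.3054, 0.122]
tool_rot: [179.9, -0.3, 55.0]
force: [1.0, 1.1, -2.8]
grip_width: 0.068
grasp_force: 12.4
10.425 [0.44349134 0.30456623 0.12010383] [ 1.79964403e+02 -1.07556090e-01  5.49604995e+01] 0.06833116789675821 [ 0.81045867 -0.82317806 -1.7190332 ]
```

View pics/g1.png

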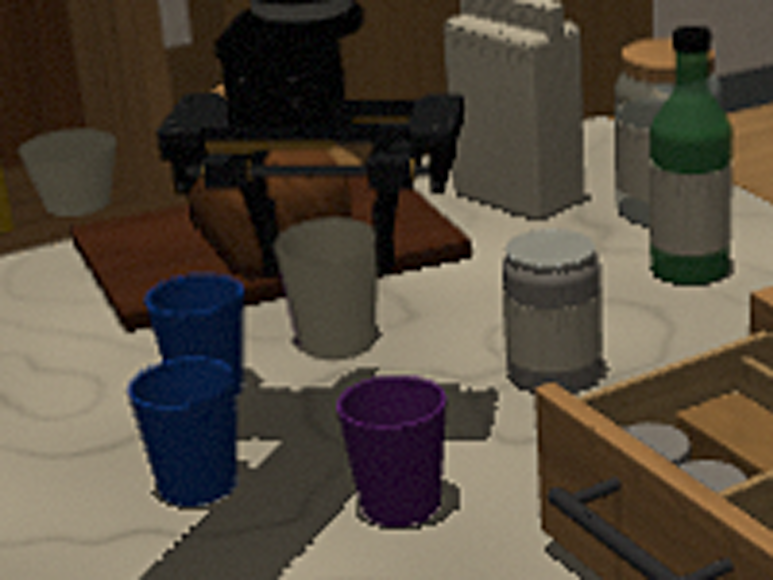

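```bash
python3 -m creep '0 0 0.03 0 0.06;0 0 0.05 4 0.06;0.004 -0.02 0.03 4 0.06;0.009 -0.035 0 5 0.06;0.01 -0.05 0 5 0.06;0.01 -0.05 0 5 0.06;0.01 -0.05 0 5 0.06;0.01 -0.05 0 5 0.06'; python3 -m creep '0.01 -0.05 0 4.7 0.06;0.01 -0.05 0 0 0.06;0.01 -0.05 0 0 0.06;0.01 -0.05 0 0 0.06;0.01 -0.05 0 0 0.06;0.01 -0.035 0 0 0.06;0.006 -0.015 0 0 0.06;0 0 0 0 0.06'
cat > g.py <<'E'
from h import *
b=snap('side','sx.png'); 
c=b[150:340,230:460,::-1]; cv2.imwrite('pics/sx_c.png',cv2.resize(c,None,fx=3,fy=3,interpolation=cv2.INTER_CUBIC))
E
python3 g.py
```

```text
time_s: 11.42
tool_pos: [0.495, 0.0474, 0.2275]
tool_rot: [-179.8, 0.1, 88.1]
force: [-0.1, -0.4, -2.2]
grip_width: 0.0684
grasp_force: 12.4
time_s: 12.42
tool_pos: [0.5614, -0.2509, 0.228]
tool_rot: [-179.8, -0.0, 92.6]
force: [-0.4, 0.3, -2.5]
grip_width: 0.0685
grasp_force: 12.4
```

View pics/sx_c.png

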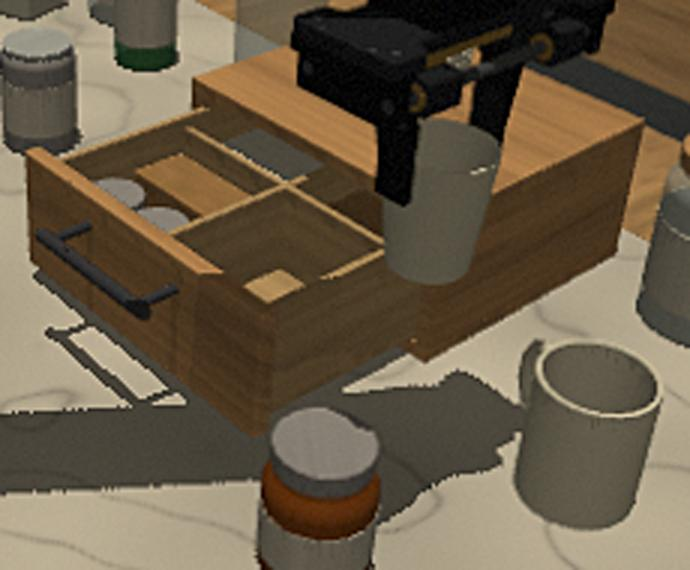

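Cup hangs upright right of the open drawer, whose compartment is fully uncovered; the side wall's top edge shows around crop (340,272).

```bash
python3 -c "
from h import *
for p in [(320,280),(350,268),(380,256)]:
  o,d=ray('side',(230+p[0]/3,150+p[1]/3))
  for y in (-.165,-.172): print(p,y,o+d*(y-o[1])/d[1])
o,d=ray('side',(230+275/3,150+310/3)); print('panel',o+d*(-.183-o[1])/d[1])
"
```

```text
(320, 280) -0.165 [ 0.55878969 -0.165       0.10443707]
(320, 280) -0.172 [ 0.55180138 -0.172       0.11116634]
(350, 268) -0.165 [ 0.58667182 -0.165       0.10342058]
(350, 268) -0.172 [ 0.57931151 -0.172       0.11016342]
(380, 256) -0.165 [ 0.61554586 -0.165       0.10235251]
(380, 256) -0.172 [ 0.6078003 -0.172      0.1091096]
panel [ 0.50285284 -0.183       0.11338064]
```

```bash
python3 -m creep '0 0 -0.03 0 0.06;0 0 -0.035 0 0.06;0 0 -0.018 0 0.06;0 0.02 0 0 0.06;0 0.018 0 0 0.06;0 0.015 0 0 0.06;0 0.015 0.002 0 0.06;0 0.018 0.002 0 0.06'; python3 g.py
```

```text
time_s: 13.48
tool_pos: [0.5617, -0.1651, 0.1513]
tool_rot: [180.0, 0.1, 92.6]
force: [-0.3, -1.3, -1.5]
grip_width: 0.0683
grasp_force: 12.0
```

View pics/sx_c.png

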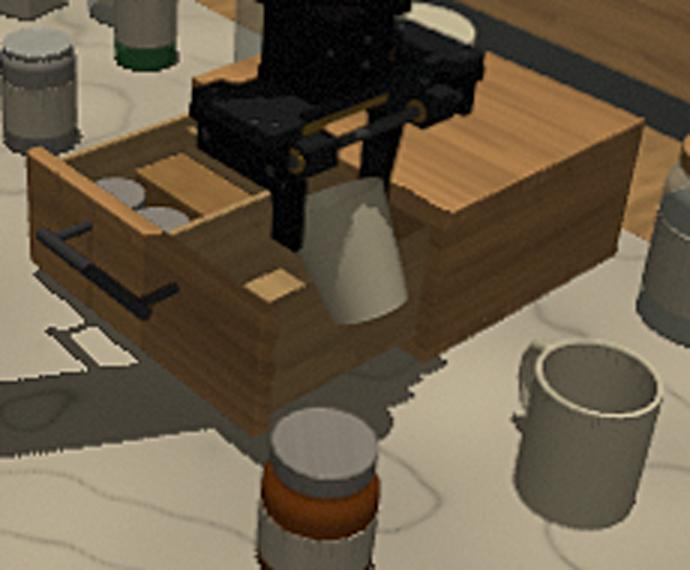

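The cup is pivoting on the side wall as planned (about 30°, mouth towards the compartment). Continuing the tilt.

```bash
python3 -m creep '0 0.015 -0.005 0 0.06;0 0.014 -0.007 0 0.06;0 0.01 -0.011 0 0.06;0 0.008 -0.012 0 0.06;0 0.003 -0.013 0 0.06;0 0.001 -0.014 0 0.06;0 0 0 0 0.06;0 0 0 0 0.06'; python3 -m creep '0 0 -0.008 0 0.06;0 0 0 0 0.06;0 0 0 0 0.06;0 0 0 0 0.06';python3 g.py
```

```text
time_s: 14.52
tool_pos: [0.5614, -0.1148, 0.0882]
tool_rot: [-179.9, 0.1, 92.6]
force: [0.2, 1.3, -0.4]
grip_width: 0.0673
grasp_force: 12.0
time_s: 15.02
tool_pos: [0.566, -0.1145, 0.0843]
tool_rot: [179.5, 0.1, 92.7]
force: [0.8, 4.1, 12.2]
grip_width: 0.0676
grasp_force: 12.0
```

View pics/sx_c.png

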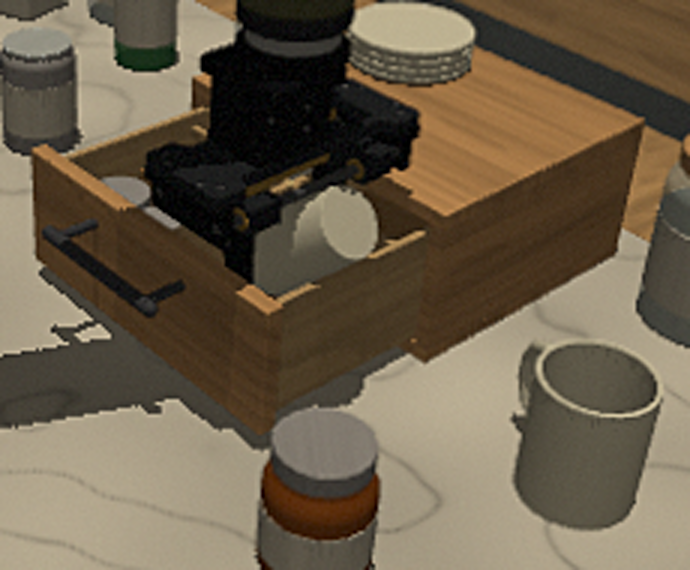

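The cup is tilted well past horizontal with its mouth down inside the compartment. Back off the slight press, shake, then lift.

```bash
python3 -m creep '0 0 0.008 0 0.06;0 0.006 0 0 0.06;0 -0.006 0 0 0.06;0 0.006 0 0 0.06;0 -0.006 0 0 0.06;0 0 0 0 0.06'; python3 -m creep '0 0 0.02 0 0.06;0 0 0.03 0 0.06;0 0 0.03 0 0.06;0 0 0.03 0 0.06;0 0 0.02 0 0.06;0 0 0 0 0.06;0 0 0 0 0.06'
cat > k.py <<'E'
from h import *
np.set_printoptions(precision=3,suppress=True)
o=get_obs();print(o['time_s'],o['tool_pos'],o['force'],o['wrist_torque'])
for cam in ['side','top','wrist']:
    snap(cam,cam+'k.png')
    for n in ['nut0','cup','cup_rim']:
        f=finder.masks_of if n=='nut0' else finder.tip_of
        print(cam,n,[(round(q['p'],2),np.round(q['xy']).astype(int).tolist(),at_z(cam,q['xy'],.025).round(3).tolist()) for q in f(n,cam)])
E
python3 k.py
```

```text
time_s: 15.82
tool_pos: [0.5617, -0.1147, 0.0885]
tool_rot: [-180.0, 0.0, 92.6]
force: [-0.8, -0.6, -1.1]
grip_width: 0.0677
grasp_force: 12.0
time_s: 16.7
tool_pos: [0.5616, -0.1137, 0.2183]
tool_rot: [-180.0, -0.0, 92.7]
force: [-0.9, -0.4, -2.0]
grip_width: 0.0676
grasp_force: 12.0
16.7 [ 0.562 -0.114  0.218] [-0.93  -0.446 -1.99 ] [-0.041  0.079  0.016]
side nut0 [(0.42, [321, 247], [0.601, -0.072, 0.025])]
side cup [(0.91, [204, 230], [0.412, 0.147, 0.025]), (0.75, [158, 206], [0.364, 0.323, 0.025]), (0.62, [152, 228], [0.309, 0.229, 0.025])]
side cup_rim [(0.96, [150, 174], [0.422, 0.531, 0.025]), (0.95, [183, 163], [0.54, 0.545, 0.025]), (0.89, [203, 207], [0.463, 0.25, 0.025]), (0.74, [321, 170], [0.878, 0.253, 0.025]), (0.67, [151, 197], [0.368, 0.382, 0.025])]
top nut0 [(0.63, [315, 216], [0.536, -0.062, 0.025]), (0.55, [321, 220], [0.525, -0.078, 0.025]), (0.41, [311, 200], [0.58, -0.054, 0.025])]
top cup [(0.81, [187, 296], [0.326, 0.284, 0.025]), (0.77, [138, 234], [0.493, 0.417, 0.025]), (0.72, [226, 254], [0.437, 0.178, 0.025]), (0.69, [146, 273], [0.386, 0.395, 0.025])]
top cup_rim [(0.93, [181, 296], [0.327, 0.298, 0.025]), (0.75, [136, 279], [0.372, 0.42, 0.025]), (0.62, [124, 234], [0.492, 0.457, 0.025]), (0.56, [222, 257], [0.429, 0.19, 0.025])]
wrist nut0 [(0.94, [280, 135], [0.564, -0.065, 0.025]), (0.78, [316, 155], [0.599, -0.082, 0.025]), (0.72, [239, 155], [0.525, -0.085, 0.025]), (0.65, [304, 128], [0.586, -0.057, 0.025]), (0.64, [250, 131], [0.534, -0.062, 0.025]), (0.56, [269, 211], [0.556, -0.14, 0.025])]
wrist cup [(0.72, [320, 157], [0.603, -0.084, 0.025])]
wrist cup_rim []
```

```bash
python3 -c "
import cv2,numpy as np
w=cv2.imread('pics/wristk.png')[60:280,140:420];s=cv2.imread('pics/sidek.png')[130:290,230:430]
w=cv2.resize(w,(400,314));s=cv2.resize(s,(400,320));cv2.imwrite('pics/comp.png',np.hstack([w,s[:314]]))"
```

```text
(no output)
```

View pics/comp.png

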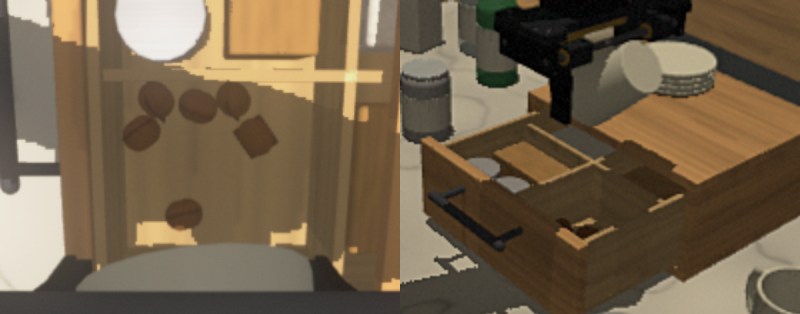

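All six walnuts lie in the compartment; the empty cup is still tilted in the fingers. Moving to the open counter at the front right to let it swing upright with a light grip.

```bash
python3 -m creep '-0.02 -0.02 0 0 0.06;-0.04 -0.04 0 0 0.06;-0.04 -0.04 0 0 0.06;-0.04 -0.04 0 0 0.06;-0.04 -0.04 0 0 0.06;-0.035 -0.035 0 0 0.06;-0.025 -0.03 0 0 0.06;0 0 0 0 0.06'; python3 -m creep '0 0 -0.04 0 0.06;0 0 -0.05 0 0.06;0 0 -0.02 0 0.06;0 0 0 0 0.06;0 0 0 0 0.06;0 0 0 0 0.06' 3
cat > t.py <<'E'
from h import *
np.set_printoptions(precision=3,suppress=True)
o=get_obs();T=np.array(o['tool_pos']);print(o['time_s'],T,o['tool_rot'],o['grip_width'],o['force'])
P=T+[0,0,.02]; ims={c:snap(c,c+'t.png') for c in('side','top')}
r=np.radians(o['tool_rot'][2]-90) ; h=-np.array([-np.sin(r),np.cos(r),0])  # towards foot (-y of tool frame x)
for cam in ims:
    for f in ('tip_of','masks_of'):
        for q in getattr(finder,f)('cup',cam):
            d=np.linalg.norm(np.array(q['xy'])-proj(cam,P))
            if d<70: print(cam,f,round(q['p'],2),np.round(q['xy'],0))
    print(cam,'rimC',proj(cam,P).round(),{th:proj(cam,P+.08*(np.sin(np.radians(th))*h+[0,0,-np.cos(np.radians(th))])).round().tolist() for th in(0,30,60,90,115)})
E
python3 t.py
```

```text
time_s: 18.3
tool_pos: [0.3179, -0.362, 0.2187]
tool_rot: [180.0, -0.0, 92.2]
force: [0.3, 0.7, -1.2]
grip_width: 0.0679
grasp_force: 12.0
time_s: 19.05
tool_pos: [0.3228, -0.3594, 0.1099]
tool_rot: [179.9, 0.1, 92.7]
force: [0.3, 0.5, -2.2]
grip_width: 0.0683
grasp_force: 3.0
19.05 [ 0.323 -0.359  0.11 ] [179.859   0.068  92.674] 0.06827074760920111 [ 0.312  0.492 -2.178]
side tip_of 0.85 [314. 394.]
side masks_of 0.93 [310. 375.]
side rimC [306. 346.] {0: [304.0, 382.0], 30: [322.0, 396.0], 60: [338.0, 396.0], 90: [346.0, 383.0], 115: [344.0, 362.0]}
top tip_of 0.67 [434. 292.]
top masks_of 0.55 [429. 297.]
top rimC [440. 297.] {0: [430.0, 294.0], 30: [446.0, 294.0], 60: [461.0, 294.0], 90: [471.0, 294.0], 115: [474.0, 296.0]}
```

```bash
python3 -m creep '0 0 -0.02 0 0.06;0 0 -0.015 0 0.06;0 0 0 0 0.06'; python3 t.py; python3 -m creep '0 0 -0.006 0 0.06;0 0 -0.004 0 0.06;0 0 -0.003 0 0.06;0 0 0 0 0.06'; python3 t.py
```

```text
time_s: 19.73
tool_pos: [0.3213, -0.3585, 0.0728]
tool_rot: [-179.9, -0.0, 92.6]
force: [0.1, 0.7, -2.8]
grip_width: 0.068
grasp_force: 3.0
19.725 [ 0.321 -0.358  0.073] [-179.886   -0.032   92.647] 0.06802266221497717 [ 0.132  0.708 -2.819]
side masks_of 0.66 [309. 389.]
side rimC [304. 364.] {0: [302.0, 398.0], 30: [319.0, 411.0], 60: [334.0, 413.0], 90: [342.0, 400.0], 115: [340.0, 381.0]}
top tip_of 0.78 [429. 288.]
top masks_of 0.86 [426. 295.]
top rimC [435. 296.] {0: [425.0, 294.0], 30: [441.0, 293.0], 60: [456.0, 293.0], 90: [465.0, 294.0], 115: [468.0, 295.0]}
time_s: 20.52
tool_pos: [0.3225, -0.359, 0.0607]
tool_rot: [179.9, 0.0, 92.7]
force: [1.3, -1.3, 1.9]
grip_width: 0.0686
grasp_force: 3.0
20.525 [ 0.322 -0.359  0.061] [179.947   0.035  92.661] 0.06857086571742052 [ 1.251 -1.334  1.913]
side tip_of 0.74 [310. 407.]
side masks_of 0.58 [310. 388.]
side rimC [304. 369.] {0: [302.0, 402.0], 30: [320.0, 416.0], 60: [335.0, 418.0], 90: [342.0, 406.0], 115: [341.0, 386.0]}
top tip_of 0.84 [429. 292.]
top masks_of 0.58 [426. 291.]
top rimC [433. 295.] {0: [424.0, 293.0], 30: [440.0, 292.0], 60: [454.0, 292.0], 90: [464.0, 293.0], 115: [466.0, 294.0]}
```

```bash
python3 -m creep '0 0 -0.002 0 0.06;0 0 0 0 0.06;0 0 0 0 0.072;0 0 0 0 0.08;0 0 0 0 0.087;0 0 0 0 0.087;0 0 0 0 0.087'; python3 -m creep '0 0 0.02 0 0.087;0 0 0.05 0 0.087;0 0 0.06 0 0.087;-0.02 0.05 0.04 0 0.087;-0.02 0.06 0 0 0.087;0 0.05 0 0 0.087;0 0 0 0 0.087'
cat > u.py <<'E'
from h import *
np.set_printoptions(precision=3,suppress=True)
for c in('side','top'): snap(c,c+'u.png')
T=np.array([.322,-.359,0])
for n in ['cup','cup_rim','jar','can','mug','pocket','unit_drawer0_handle']:
    A=finder.tip_of(n,'top');B=finder.tip_of(n,'side')
    for a in A[:5]:
        for b in B[:6]:
            x,e=tri([ray('top',a['xy']),ray('side',b['xy'])])
            if e[0]<.006 and -.02<x[2]<.12: print(n,round(a['p'],2),round(b['p'],2),x,round(e[0],4))
for q in finder.masks_of('cup','top')+finder.masks_of('cup','side'):
    P=np.argwhere(q['mask'])[:,::-1]; print(len(P),q['xy'],P.min(0),P.max(0))
for z in (0,.08): print(proj('top',T+[0,0,z]),proj('side',T+[0,0,z]))
E
python3 u.py
```

```text
time_s: 21.7
tool_pos: [0.3218, -0.3587, 0.0585]
tool_rot: [-180.0, -0.0, 92.7]
force: [0.4, 0.6, -0.3]
grip_width: 0.0868
grasp_force: 0.1
time_s: 22.58
tool_pos: [0.2952, -0.2493, 0.2311]
tool_rot: [179.3, -0.0, 92.9]
force: [-0.2, -0.5, -0.1]
grip_width: 0.0872
grasp_force: 0.0
cup 0.9 0.92 [ 0.327 -0.373  0.007] 0.0006
cup 0.87 0.86 [ 0.495  0.442 -0.014] 0.0057
cup 0.65 0.95 [0.326 0.285 0.   ] 0.0028
cup 0.65 0.59 [0.336 0.27  0.064] 0.0033
cup 0.58 0.59 [ 0.386  0.412 -0.019] 0.0021
cup_rim 0.91 0.85 [ 0.332 -0.373  0.081] 0.006
cup_rim 0.84 0.95 [0.375 0.426 0.005] 0.0004
cup_rim 0.84 0.94 [0.38  0.402 0.081] 0.0031
cup_rim 0.8 0.95 [0.328 0.285 0.082] 0.004
cup_rim 0.57 0.73 [0.491 0.44  0.074] 0.0019
jar 0.64 0.6 [ 0.464 -0.28   0.005] 0.0027
mug 0.66 0.9 [ 0.648 -0.338 -0.01 ] 0.0029
pocket 0.63 0.91 [ 0.581 -0.106  0.011] 0.0029
unit_drawer0_handle 0.74 0.9 [ 0.448 -0.055  0.1  ] 0.0042
655 [125.9, 233.0] [113 221] [144 247]
649 [135.9, 274.1] [122 263] [152 289]
44 [315.6, 198.2] [311 195] [317 202]
546 [224.3, 256.9] [209 244] [234 270]
333 [439.3, 295.0] [425 278] [450 304]
602 [181.8, 299.7] [170 284] [197 311]
892 [147.7, 206.9] [133 192] [161 230]
530 [150.8, 182.1] [138 170] [163 195]
2383 [311.6, 384.5] [291 355] [336 419]
633 [181.6, 174.5] [171 159] [194 191]
[423.913 293.281] [301.896 402.762]
[433.197 295.46 ] [303.902 369.448]
```

```bash
python3 -c "
from h import *
for f in ('top1','topu'):
  im=cv2.imread('pics/'+f+'.png',0); print(f,im[155:190,336:344].mean(1).round().astype(int))
for r in (165,170,175,178,180): print(r,at_z('top',(340,r),.087)[0].round(3),at_z('top',(340,r),.13)[0].round(3))
c=finder.masks_of('nut0','top'); print([(q['p'],q['xy'],at_z('top',q['xy'],.025)) for q in c])
"
```

```text
top1 [120 120 120 116 116 118 120 119 110  61  49  71  90  92  91  79  46  59
 105 109  75  50  47  49  70 112 113 110 110 113 116 117 119 120 120]
topu [119 120 120 116 116 119 119 120 111  62  50  73  88  72  47  68 110 107
  65  49  47  50  73 114 113 110 110 113 116 117 118 120 120 118 116]
165 0.663 0.655
170 0.65 0.642
175 0.637 0.629
178 0.629 0.621
180 0.623 0.616
[(0.75, [180.9, 192.5], array([0.60479712, 0.30172135, 0.025     ])), (0.57, [315.2, 206.8], array([ 0.56085759, -0.06418706,  0.025     ])), (0.53, [312.6, 201.5], array([ 0.57543226, -0.05742642,  0.025     ])), (0.47, [322.3, 220.7], array([ 0.522791  , -0.08261203,  0.025     ])), (0.41, [314.0, 213.2], array([ 0.54345719, -0.06056539,  0.025     ]))]
```

```bash
python3 -c "
from cell import ticket
print(ticket.sign_off())"
```

```text
the job is handed in; nothing more can be done
None
```

The job is handed in: the drawer is open about 0.15 m by my measurement, all six walnuts are in its empty front compartment, the empty cup stands upright on the counter at the front right, and I touched nothing else; the final check found the jar and mug in place but did not pick up the can.

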